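# Lock a feeding ledge onto the slotted upright

## Robot

A 7-joint arm with a two-finger parallel gripper is mounted at the origin on the work surface. World frame = base frame: x ahead of the robot, y to its left, z up, the work surface at z = 0. Lengths are in m, angles in rad, forces in N, time in s.
With the tool pointing down it reaches from about 0.35 to 0.775 m from the base axis. Payload 3.1 kg.
Tool frame: the origin (TCP) lies midway between the tips of the shut fingers; the grasp point (between the pads) lies behind it (grip_depth is the y of the grasp point in the tool frame, in m); y points along the fingers, z is the direction in which the jaws open and shut, and the axes are right-handed (so a half turn about y gives the same grasp; the last joint's range is limited). The gripper opens to 85 mm and grips with 20 to 120 N. Pads are 22 mm wide; open, the fingers measure 114 mm over their backs; the gripper's body (76 mm by 85 mm) begins 54 mm behind the grasp point. The pads swing forward as they close: fully open they stand 13 mm farther back than shut.
Start: joints at [-1.315, 0.311, 0.014, 1.512, -0.004, 1.319, -0.027], TCP at [0.161, 0.526, 0.231] pointing down, gripper open.
Joint ranges: [-2.7, 2.7], [-0.3, 1.91], [-1.27, 1.3], [0.12, 2.57], [-1.44, 4.58], [0.2, 2.03], [-3.05, 3.05]. Speed limits (rad/s): [2.79, 2.79, 3.14, 3.14, 3.14, 3.14, 3.14].

## Interface

Orientations are given as a unit quaternion [w, x, y, z].
In Python, from cell import read_state, snapshot, close_job, grip_depth gives the robot as it stands. The module is installed in compiled form; this text tells all that it offers.
- The arm moves only by the tool move_arm, never from a script. Its argument "commands" is a list of rows, each a list of 3 entries, a list of its own where there are three numbers: the opening, from 0 (shut) to 1 (fully open), then the shift along the tool's x, y, z in mm, then the turn about the tool's y in degrees. A call has 1 to 8 rows; each row shifts and turns the commanded pose from where the row before left it, along the tool's axes as they then stand; what a row does not reach is not made up. A row lasts 1/8 s, in which the tool goes at most 62.5 mm and 10.7 degrees, less where a joint would pass 70% of its speed; a pose out of reach is approached as far as the arm can. A call is refused whole if a number of a shift passes 62.5 or a number of a turn 10.7, either way. A call with a gripper value outside its range is refused whole. The fingers move at their own pace and stop on an object; the grip force is fixed at half the most. Time passes only in rows, so rows that do not move let the fingers close. It gives the time, the measured TCP pose, the force and the opening at its end, in the units of the state.
- read_state(): the state, without advancing time (a new reading comes with each control period).
- snapshot(name): name is "scene" or "top" or "wrist"; returns a dict with "pixels" (420x560x3 uint8, red, green, blue), "range_z" (420x560 float32, m along the optical axis (not along the pixel's ray), 0 where there is no reading), "intrinsics" (3x3 intrinsics, pixels), "view" (4x4, takes a point from world to camera coordinates). Camera axes: x right, y up, looking along -z (the intrinsics and any distortion apply to the point x, -y, -z); pixel columns grow to the right and rows downward; lengths in m; the calibration is good to about 2 mm. A picture is of the moment at which its call begins.
- close_job(): hands the job in, once; it reports no verdict.
The state is a dict: "time": time; "q": joint angles; "dq": joint speeds; "effort": joint torques, N m; "tool_pos": TCP position; "orientation": TCP orientation; "contact_force": force on the tool from outside, world axes, zero at the start; "wrist_torque": the same for the moment, N m; "gripper_width": opening from 0.0 (shut) to 1.0 (fully open).
Only numpy, scipy, OpenCV 4.12 (cv2) and the standard library are available. Lean on these libraries where they do the work, as an engineer would, in place of code of your own. Each camera call takes 0.05 s, during which the arm holds its last target. There are 200 camera calls.

## Task

Hang the steel feeding ledge on the slotted upright, the way it is meant to go: hook both claws through the top two slots and press it down until it clicks home and stays locked, with the ledge level, then let go. The strip of the upright may be clamped higher or lower than it looks, so feel for it, and leave the other things on the plank where they are.

Things in the scene. Friction and masses are not known exactly. Their poses are not given: they have to be found in the camera images.
- post: Slotted upright, fixed: steel foot 120 x 120 x 12 mm and clamp holding a vertical aluminium strip 4 mm thick (x 0 to 4), 40 wide, with three through slots on its middle line. Origin: on the plank, in the plane of the strip's front face, at mid width. x runs from the front face out through the back, z up. The ledge goes on the front (-x). Strip height is NOT measured: top edge 215 to 255 mm up, firm.
- clamp_top (a point): Middle of the strip's front face where it leaves the clamp (jaws 60 mm wide, x -12.5 to 16.5, fixed), 61 mm above the plank; tells nothing of the strip's height. Slots are 10 mm wide (y -5 to 5), 30 high, measured down from the strip's top edge: top slot 15 to 45 mm, second 60 to 90, third 105 to 135. The sprung tongue fills the lowest 6 mm of the second.
- seat (a joint): Sprung steel tongue in the second slot: 0 m when up, grows as the lower claw's stem presses it down (4 N to start, 6 N at 6 mm); about 0.006 m with the ledge home. After release it stays down only if the catch has locked; else it pops the ledge up about 6 mm.
- catch (a joint): Sprung steel ball (8 mm) behind the top slot, at its bottom edge, in a housing reaching 27 mm behind the strip's front: 0 m free, pushed back up to about 0.004 m as the upper claw's tip passes down, then snaps over the tip and holds it. Pressing home takes 10 to 22 N down in all, best on the fin within 30 mm of the heel.
- ledge: Steel feeding ledge, loose, 0.15 to 0.31 kg, standing upright on its flat shelf. Origin: bottom middle of the heel plate's rear face. x points back out of the heel as the claws do (on the upright it agrees with the upright's x), z up. Heel: x -6 to 0, y -20 to 20, z 0 to 90 mm. Shelf: x -118 to 0, y -35 to 35, 6 mm thick, 10 mm lip at its far end. Centre of mass about 30 mm before the heel.
- ledge_fin (a point): On the ledge: middle of the upright grip fin, at ledge x -30, z 70 mm; hold it here across y, from above, and press on its top. Fin: x -55 to -6, 12 mm thick (y -6 to 6), z 6 to 90 mm. Axes as the ledge.
- upper_claw (a point): Underside of the upper claw's stem at the heel (ledge x 0, y 0, z 70). Claw 6 mm wide; stem z 70 to 78; hook begins 6.5 mm behind the heel, hangs to z 58, reaches x 15. Enters the slots freely with this point 14 to 22 mm above the top slot's bottom edge, straight along x till the heel meets the strip; then goes down till it rests on that edge (home: ledge origin 115 mm below the strip's top).
- lower_claw (a point): Underside of the lower claw's stem at the heel (ledge x 0, y 0, z 25). Claw 6 mm wide; stem z 25 to 33; hook begins 6.5 mm behind the heel, hangs to z 17, reaches x 11. It goes into the second slot as the upper goes into the top one; its stem presses the tongue.
- dish: glazed blue ceramic bowl, 84 mm across, 35 high; bystander. Origin: its middle at the plank.
- rock: mossy resin rock, 84 mm across, about 46 high; bystander. Origin: its middle at the plank.
- tub: white jar, 72 mm across, 65 high; bystander. Origin: its middle at the plank.
- keeper: clear acrylic cricket keeper 120 x 160 x 116 mm high (x, y, z); bystander. Origin: its middle at the plank.
- pipettes: white plastic pipette holder 150 x 50 mm (x, y), 124 high with its pipettes; bystander. Origin: its middle at the plank.
- hook: bent steel hook of 8 mm bar, about 160 x 45 mm, lying flat; bystander. Origin: near its middle, at the plank.
- brush: small brush lying along its x axis; bystander. Origin: near its middle, at the plank.
Things that resemble listed ones, but are neither listed nor needed, are in the scene too. What is shaped like the post but yellow is not meant.

How it is judged:
By the outcome, as a careful person would: the job done as asked, in the order asked, and still so for the second after the job is handed in, with the robot touching nothing.
It also fails if it takes over 67 s, if anything falls off the work surface, if the arm or the gripper's body presses on something with over 40 N, if the wrist force passes 120 N, or if a joint passes its speed limit or range.

## Working session

There is one attempt and no reset: what is moved stays moved. The work goes in short steps, Python scripts to look and compute and a tool call to move; the robot and the scene stay as the last step left them, time stands still between calls to the robot, and variables do not carry over. Pictures are saved under pics/ and viewed, about 8 in all and at most 12, crops included, and the job is handed in when it is done.

Besides the shell and the picture viewer there is one more tool, called as name([rows], argument=value, ...), one row to a line, values as JSON. move_arm: Moves the arm, as the interface text tells. Its arguments: {"type":"object","properties":{"commands":{"type":"array","items":{"type":"array"}}},"required":["commands"]}

```bash
mkdir -p pics; cat > h.py <<'E'
import numpy as np, cv2
from cell import read_state, snapshot, close_job, grip_depth
def cloud(s):
    K=s["intrinsics"];V=s["view"];z=s["range_z"]
    v,u=np.mgrid[0:z.shape[0],0:z.shape[1]]
    P=np.stack([(u-K[0,2])/K[0,0]*z,-(v-K[1,2])/K[1,1]*z,-z],-1)
    return (P-V[:3,3])@V[:3,:3]
def save(s,n): cv2.imwrite("pics/"+n+".png",s["pixels"][:,:,::-1])
E
python3 - <<'E'
from h import *
st=read_state();print(st,grip_depth if not callable(grip_depth) else grip_depth())
ims=[]
for n in("scene","top","wrist"):
    s=snapshot(n);save(s,n);np.savez(n+".npz",**s);print(n,s["intrinsics"],s["view"])
E
```

```text
{'time': 0.0, 'q': array([-1.31470946,  0.31170293,  0.01397429,  1.51303702, -0.00439336,
        1.31918824, -0.02719168]), 'dq': array([-0.00117444,  0.00143103,  0.00233608,  0.00075764,  0.00038934,
        0.00165684, -0.00063057]), 'effort': array([ 4.43418810e-05, -3.79911625e+01,  1.46111003e-01, -2.30595767e+01,
        1.21563597e-02,  1.34590804e-02,  2.90817157e-07]), 'tool_pos': array([0.16114438, 0.52511447, 0.2302416 ]), 'orientation': array([-0.698478  ,  0.70009842, -0.10494594,  0.10477136]), 'contact_force': array([-0.53022812, -0.35578131,  0.68859538]), 'wrist_torque': array([ 0.00891362, -0.01917182,  0.00133243]), 'gripper_width': 1.0028989926122471} -0.0187
scene [[539.46066011   0.         283.23378071]
 [  0.         539.46066011 206.01321072]
 [  0.           0.           1.        ]] [[ 8.32213597e-01  5.54454475e-01 -8.74052281e-04 -3.82528830e-01]
 [-4.20046294e-01  6.31499808e-01  6.51743127e-01  2.08290872e-01]
 [ 3.61913857e-01 -5.42022349e-01  7.58439274e-01 -1.72481799e+00]
 [ 0.00000000e+00  0.00000000e+00  0.00000000e+00  1.00000000e+00]]
top [[461.11559922   0.         281.54239039]
 [  0.         461.11559922 204.89704391]
 [  0.           0.           1.        ]] [[-0.02151415 -0.99974566  0.00676402 -0.05027457]
 [ 0.99490753 -0.0207427   0.09863439 -0.52520211]
 [-0.098469    0.00885161  0.99510075 -1.65214765]
 [ 0.          0.          0.          1.        ]]
wrist [[363.15444182   0.         275.51295171]
 [  0.         363.15444182 208.543817  ]
 [  0.           0.           1.        ]] [[ 0.2929146   0.95613497 -0.00263929 -0.54873071]
 [-0.90866541  0.27751106 -0.31195316  0.04089464]
 [-0.2975369   0.09377387  0.95009381 -0.38126965]
 [ 0.          0.          0.          1.        ]]
```

View pics/scene.png

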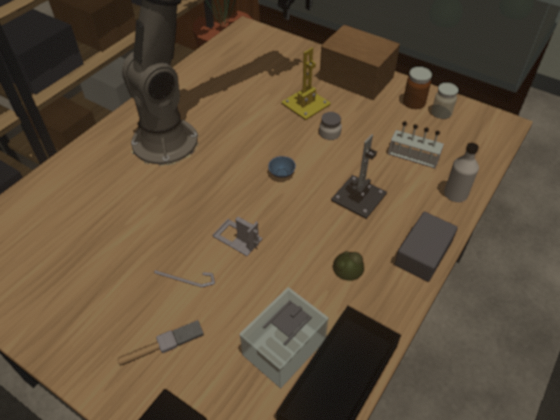

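View pics/top.png

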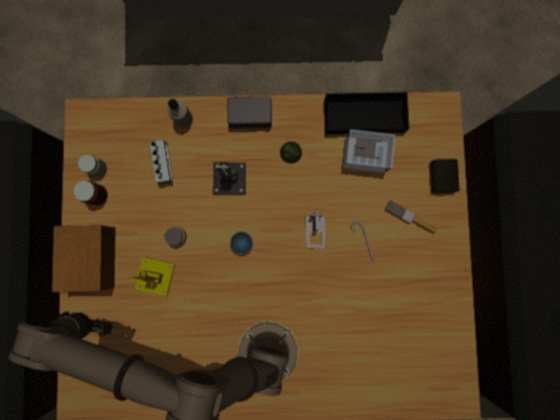

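The scene shows the dark post at (360,190) and the ledge at (240,235). In the top view they are at (229,178) and (316,230). I'll enlarge both.

```bash
python3 - <<'E'
from h import *
sc=dict(np.load("scene.npz"));tp=dict(np.load("top.npz"))
def crop(s,u,v,w,h,f=None):
    im=s["pixels"][v:v+h,u:u+w,::-1]
    im=cv2.convertScaleAbs(im,alpha=1.6)
    return cv2.resize(im,(400,300),interpolation=cv2.INTER_CUBIC)
a=np.hstack([crop(sc,320,125,120,90),crop(sc,190,200,100,75)])
b=np.hstack([crop(tp,189,148,80,60),crop(tp,276,200,80,60)])
cv2.imwrite("pics/c1.png",np.vstack([a,b]))
for n,s,(u,v,w,h) in (("post sc",sc,(320,125,75,95)),("ledge sc",sc,(205,210,65,50)),("post top",tp,(205,155,50,45)),("ledge top",tp,(300,205,34,50))):
    P=cloud(s)[v:v+h,u:u+w].reshape(-1,3);z=P[:,2]
    print(n,np.percentile(z,[1,50,99]))
    for lo,hi in((.008,.02),(.02,.05),(.05,.07),(.07,.085),(.085,.1),(.1,.15),(.15,.2),(.2,.3)):
        m=(z>lo)&(z<hi)
        if m.sum()>4: print(lo,hi,m.sum(),np.percentile(P[m],[2,50,98],axis=0).round(3).tolist())
E
```

```text
post sc [-0.00682955  0.00094934  0.21657119]
0.008 0.02 1015 [[0.43, 0.07, 0.008], [0.643, 0.121, 0.012], [0.695, 0.339, 0.019]]
0.02 0.05 330 [[0.403, 0.098, 0.021], [0.458, 0.293, 0.035], [0.655, 0.346, 0.049]]
0.05 0.07 220 [[0.423, 0.099, 0.05], [0.637, 0.133, 0.059], [0.653, 0.357, 0.069]]
0.07 0.085 25 [[0.635, 0.109, 0.071], [0.638, 0.125, 0.076], [0.64, 0.153, 0.083]]
0.085 0.1 30 [[0.633, 0.111, 0.086], [0.639, 0.127, 0.093], [0.64, 0.149, 0.1]]
0.1 0.15 98 [[0.634, 0.11, 0.102], [0.638, 0.129, 0.126], [0.641, 0.149, 0.148]]
0.15 0.2 162 [[0.635, 0.109, 0.154], [0.642, 0.122, 0.185], [0.662, 0.145, 0.198]]
0.2 0.3 83 [[0.634, 0.109, 0.201], [0.638, 0.13, 0.219], [0.64, 0.151, 0.233]]
ledge sc [-0.00672013  0.00043654  0.08993019]
0.008 0.02 111 [[0.373, -0.217, 0.008], [0.45, -0.189, 0.01], [0.494, -0.153, 0.019]]
0.02 0.05 152 [[0.437, -0.202, 0.021], [0.486, -0.188, 0.034], [0.5, -0.169, 0.049]]
0.05 0.07 107 [[0.436, -0.202, 0.051], [0.485, -0.187, 0.061], [0.502, -0.165, 0.069]]
0.07 0.085 98 [[0.438, -0.202, 0.07], [0.487, -0.187, 0.078], [0.5, -0.167, 0.085]]
0.085 0.
[... 379 characters left out ...]
 16 [[0.629, 0.111, 0.085], [0.632, 0.132, 0.089], [0.634, 0.149, 0.099]]
0.1 0.15 28 [[0.63, 0.111, 0.104], [0.632, 0.13, 0.127], [0.633, 0.15, 0.15]]
0.15 0.2 62 [[0.63, 0.111, 0.151], [0.639, 0.131, 0.186], [0.658, 0.148, 0.196]]
0.2 0.3 36 [[0.63, 0.111, 0.203], [0.632, 0.13, 0.225], [0.634, 0.149, 0.235]]
ledge top [-0.00802698  0.00235428  0.09357805]
0.008 0.02 195 [[0.347, -0.234, 0.008], [0.431, -0.175, 0.01], [0.511, -0.135, 0.016]]
0.02 0.05 23 [[0.435, -0.197, 0.035], [0.472, -0.177, 0.04], [0.493, -0.163, 0.047]]
0.07 0.085 17 [[0.431, -0.192, 0.073], [0.47, -0.181, 0.082], [0.495, -0.176, 0.085]]
0.085 0.1 68 [[0.432, -0.2, 0.085], [0.466, -0.183, 0.09], [0.483, -0.164, 0.097]]
```

View pics/c1.png

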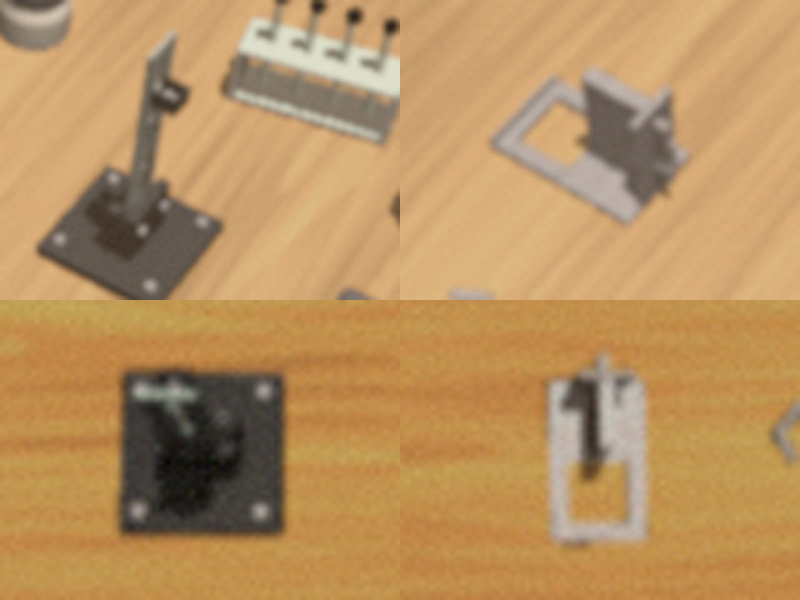

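```bash
cat >> h.py <<'E'
from scipy.spatial.transform import Rotation as Ro
def pose():
    s=read_state();q=s["orientation"];R=Ro.from_quat([q[1],q[2],q[3],q[0]]).as_matrix();return s["tool_pos"],R,s
def togo(target,R,p): return (R.T@(np.array(target)-p))*1000
E
python3 - <<'E'
from h import *
p,R,s=pose();print(p,"\n",R.round(3))
w=dict(np.load("wrist.npz"));V=w["view"];c=-V[:3,:3].T@V[:3,3];print("wcam in tool",R.T@(c-p),(R.T@V[:3,:3].T).round(3))
for n,(lu,pu) in {"scene":((205,210,65,50),(320,125,75,60)),"top":((300,205,34,50),(205,155,50,45))}.items():
    d=dict(np.load(n+".npz"));P=cloud(d)
    def g(b): return P[b[1]:b[1]+b[3],b[0]:b[0]+b[2]].reshape(-1,3)
    L=g(lu);fin=L[(L[:,2]>.084)&(L[:,2]<.1)];(c,sz,a)=cv2.minAreaRect(fin[:,:2].astype('f4'))
    print(n,"top fin/heel",c,sz,a)
    m=d["pixels"].astype(int)
    S=g(pu);st=S[(S[:,2]>.1)&(S[:,2]<.26)&(S[:,0]<.645)&(S[:,0]>.62)&(S[:,1]<.16)];
    A=np.polyfit(st[:,1]-.13,st[:,0],1);print("strip x(y)",A,st[:,1].min(),st[:,1].max(),"z",np.sort(st[:,2])[-6:])
    ft=S[(S[:,2]>.006)&(S[:,2]<.018)&(abs(S[:,1]-.13)<.09)&(S[:,0]>.55)];print("foot",cv2.minAreaRect(ft[:,:2].astype('f4')))
    sh=L[(L[:,2]>.0035)&(L[:,2]<.012)]
    print("shelf",cv2.minAreaRect(sh[:,:2].astype('f4')))
# shelf outline by colour in top view
d=dict(np.load("top.npz"));px=d["pixels"].astype(int);P=cloud(d)
hsv=cv2.cvtColor(d["pixels"],cv2.COLOR_RGB2HSV)
m=np.zeros(hsv.shape[:2],np.uint8);m[195:260,295:338]=(hsv[195:260,295:338,1]<90)*255
cs,_=cv2.findContours(m,cv2.RETR_EXTERNAL,cv2.CHAIN_APPROX_NONE);k=max(cs,key=cv2.contourArea);print(cv2.minAreaRect(k),cv2.contourArea(k))
E
```

```text
[0.16119972 0.52527451 0.23045098] 
 [[ 0.956 -0.     0.293]
 [-0.293 -0.002  0.956]
 [ 0.    -1.    -0.002]]
wcam in tool [-8.03420641e-02 -1.43106250e-01 -3.40715590e-05] [[-0.    -0.95  -0.312]
 [ 0.001  0.312 -0.95 ]
 [ 1.    -0.001  0.001]]
scene top fin/heel (0.4628129303455353, -0.1807330697774887) (0.04029925540089607, 0.056173186749219894) 86.76606750488281
strip x(y) [0.04567011 0.63823712] 0.10558032446845572 0.1560559083466617 z [0.23196159 0.23251133 0.23255917 0.23256289 0.23275539 0.23429903]
foot ((0.5990647077560425, 0.18044513463974), (0.08229467272758484, 0.042461663484573364), 33.2254524230957)
shelf ((0.42247113585472107, -0.17608317732810974), (0.17337478697299957, 0.15758663415908813), 31.566814422607422)
top top fin/heel (0.4570721983909607, -0.18181943893432617) (0.03856942430138588, 0.05254777520895004) 88.39789581298828
strip x(y) [0.02638869 0.63231938] 0.11025698476105544 0.15094459339066013 z [0.23182522 0.23232595 0.23341222 0.23363658 0.2343368  0.23571794]
foot ((0.6339544057846069, 0.13069546222686768), (0.17785491049289703, 0.1650708168745041), 89.30606079101562)
shelf ((0.4332774877548218, -0.1881186068058014), (0.12188636511564255, 0.18013674020767212), 88.52534484863281)
((315.0, 229.5), (18.0, 37.0), 0.0) 588.0
```

move_arm([
  [1,[0,-45,0],0],
  [1,[0,-45,0],0],
  [1,[0,-40,0],0],
  [1,[44,0,-24],0],
  [1,[44,0,-24],0],
  [1,[44,0,-24],0],
  [1,[44,0,-24],0],
  [1,[44,0,-24],0],
])

```text
time: 1.15
tool_pos: [0.3373, 0.3451, 0.3611]
orientation: [-0.699, 0.699, -0.105, 0.105]
contact_force: [-0.2, 0.2, 0.3]
gripper_width: 1.001
```

move_arm([
  [1,[44,0,-24],0],
  [1,[44,0,-24],0],
  [1,[44,0,-24],0],
  [1,[44,0,-24],0],
  [1,[44,0,-24],0],
  [1,[44,0,-24],0],
  [1,[0,30,0],-8.5],
  [1,[0,30,0],-8.5],
])

```text
time: 2.15
tool_pos: [0.5471, 0.1305, 0.3001]
orientation: [-0.707, 0.707, 0.001, -0.001]
contact_force: [0.2, 0.2, 1.4]
gripper_width: 0.998
```

```bash
python3 - <<'E'
from h import *
p,R,s=pose();print(p,"\n",R.round(3),s["contact_force"])
d=snapshot("wrist");np.savez("w1.npz",**d);save(d,"w1")
E
```

```text
[0.54712628 0.1304957  0.3000996 ] 
 [[ 1.    -0.    -0.002]
 [ 0.002 -0.     1.   ]
 [-0.    -1.    -0.   ]] [0.24924618 0.17527491 1.41457798]
```

View pics/w1.png

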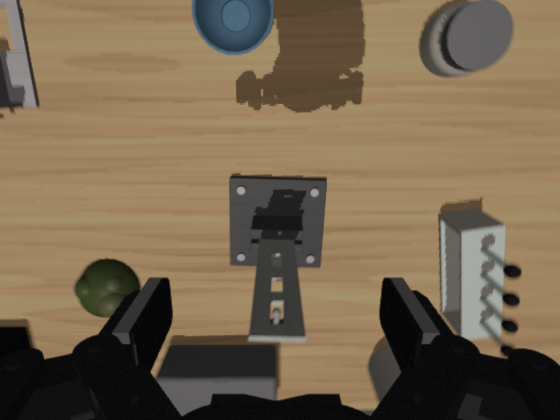

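The wrist view shows the strip with its top edge at row 337 (columns 250–305), and the slots along column ~278.

```bash
python3 - <<'E'
from h import *
d=dict(np.load("w1.npz"));P=cloud(d);K=d["intrinsics"];V=d["view"]
S=P[225:350,235:320].reshape(-1,3);st=S[(S[:,2]>.08)&(S[:,2]<.27)&(S[:,0]>.615)&(S[:,0]<.65)]
for lo in np.arange(.08,.26,.02):
    m=st[(st[:,2]>lo)&(st[:,2]<lo+.02)]
    if len(m)>5: print(round(lo,2),len(m),np.median(m[:,0]).round(4),m[:,1].min().round(4),m[:,1].max().round(4))
f=st[st[:,0]<np.median(st[:,0])+.004]
A=np.c_[f[:,1]-.13,f[:,2]-.15,np.ones(len(f))];print("plane x",np.linalg.lstsq(A,f[:,0],rcond=None)[0],"zmax",np.sort(st[:,2])[-8:])
g=cv2.cvtColor(d["pixels"],cv2.COLOR_RGB2GRAY)
x0=np.median(f[:,0]);c=-V[:3,:3].T@V[:3,3]
def ray(u,v,ax,val):
    r=V[:3,:3].T@np.array([(u-K[0,2])/K[0,0],-(v-K[1,2])/K[1,1],-1]);return c+r*(val-c[ax])/r[ax]
for v in (260,275,300,315,325,332): 
    row=g[v,240:315].astype(int);print(v,row[::1].tolist() if v in(300,) else "", end=" ")
    e=np.abs(np.diff(row));i=np.where(e>14)[0];print([(240.5+k, ray(240.5+k,v,0,x0)[1].round(4)) for k in i])
print([ (v,int(g[v,278]),int(g[v,262]),ray(278,v,0,x0)[2].round(4)) for v in range(240,346,2)])
ft=P[170:270,220:335].reshape(-1,3);ft=ft[(ft[:,2]>.007)&(ft[:,2]<.018)];print("foot",cv2.minAreaRect(ft[:,:2].astype('f4')))
print(np.percentile(ft[:,:2],[1,99],axis=0))
E
```

```text
0.08 322 0.6304 0.111 0.1508
0.1 259 0.6303 0.111 0.1509
0.12 376 0.6304 0.1108 0.151
0.14 441 0.6305 0.1111 0.1509
0.16 505 0.6304 0.111 0.1509
0.18 721 0.6307 0.111 0.1509
0.2 677 0.6306 0.111 0.1509
0.22 868 0.6309 0.111 0.1509
plane x [0.03379303 0.00424379 0.63052623] zmax [0.23285905 0.23290927 0.23292037 0.23293265 0.23299457 0.23304467
 0.233084   0.23313268]
260  [(np.float64(241.5), np.float64(0.0963)), (np.float64(243.5), np.float64(0.0983)), (np.float64(305.5), np.float64(0.161)), (np.float64(306.5), np.float64(0.162)), (np.float64(312.5), np.float64(0.1681)), (np.float64(313.5), np.float64(0.1691))]
275  [(np.float64(254.5), np.float64(0.1112)), (np.float64(255.5), np.float64(0.1121)), (np.float64(297.5), np.float64(0.1511)), (np.float64(298.5), np.float64(0.152))]
300 [143, 143, 143, 142, 143, 143, 143, 142, 143, 143, 142, 137, 113, 72, 57, 55, 55, 55, 58, 56, 56, 57, 56, 57, 57, 58, 59, 58, 57, 57, 57, 64, 77, 107, 107, 105, 104, 105, 107, 107, 107, 107, 106, 99, 64, 57, 56, 55, 56, 56, 56, 57, 57, 57, 58, 57, 57, 57, 56, 59, 76, 112, 135, 142, 142, 143, 143, 142, 142,
[... 2532 characters left out ...]
)), (316, 125, 59, np.float64(0.2064)), (318, 118, 58, np.float64(0.2089)), (320, 109, 57, np.float64(0.2114)), (322, 92, 58, np.float64(0.2139)), (324, 59, 59, np.float64(0.2163)), (326, 60, 57, np.float64(0.2186)), (328, 59, 58, np.float64(0.221)), (330, 58, 57, np.float64(0.2233)), (332, 59, 58, np.float64(0.2255)), (334, 61, 64, np.float64(0.2278)), (336, 116, 126, np.float64(0.2299)), (338, 150, 156, np.float64(0.2321)), (340, 147, 140, np.float64(0.2342)), (342, 108, 92, np.float64(0.2363)), (344, 69, 57, np.float64(0.2383))]
foot ((0.6296480894088745, 0.13126133382320404), (0.11967305094003677, 0.12046903371810913), 87.79243469238281)
[[0.56972094 0.07180272]
 [0.68773668 0.19019786]]
```

move_arm([
  [0,[43,0,0],0],
  [0,[43,0,0],0],
  [0,[0,30,0],2],
  [0,[0,20,0],0],
  [0,[0,0,0],0],
  [0,[0,0,0],0],
  [0,[0,0,0],0],
])

```text
time: 3.08
tool_pos: [0.6333, 0.1315, 0.253]
orientation: [0.707, -0.707, 0.012, -0.014]
contact_force: [0.7, -0.3, -0.1]
gripper_width: 0.005
```

move_arm([
  [0,[0,6,0],0],
  [0,[0,4,0],0],
  [0,[0,3,0],0],
  [0,[0,2,0],0],
  [0,[0,0,0],0],
  [0,[0,0,0],0],
])

```text
time: 3.82
tool_pos: [0.6327, 0.1314, 0.2364]
orientation: [0.707, -0.707, 0.013, -0.013]
contact_force: [0.0, 0.3, 0.2]
gripper_width: -0.003
```

move_arm([
  [0,[0,2,0],0],
  [0,[0,1,0],0],
  [0,[0,0,0],0],
  [0,[0,0,0],0],
])

```text
time: 4.32
tool_pos: [0.6326, 0.1314, 0.2333]
orientation: [0.707, -0.707, 0.013, -0.013]
contact_force: [0.5, 0.6, -0.5]
gripper_width: 0.007
```

move_arm([
  [0,[0,1,0],0],
  [0,[0,1,0],0],
  [0,[0,0,0],0],
])

```text
time: 4.7
tool_pos: [0.6327, 0.1314, 0.2317]
orientation: [0.707, -0.707, 0.013, -0.013]
contact_force: [-0.5, -0.5, 2.2]
gripper_width: 0.003
```

move_arm([
  [0,[0,1,0],0],
  [0,[0,0,0],0],
  [0,[0,0,0],0],
])

```text
time: 5.08
tool_pos: [0.6327, 0.1314, 0.2316]
orientation: [0.707, -0.707, 0.012, -0.013]
contact_force: [-1.8, 0.1, 5.2]
gripper_width: -0.003
```

move_arm([
  [0,[0,1,0],0],
  [0,[0,0,0],0],
  [0,[0,0,0],0],
])

```text
time: 5.45
tool_pos: [0.6327, 0.1314, 0.2315]
orientation: [0.707, -0.707, 0.012, -0.013]
contact_force: [-2.9, -0.6, 7.6]
gripper_width: 0.002
```

move_arm([
  [0,[0,-50,0],0],
  [0.9,[0,-50,0],0],
  [1,[-27,0,-40],0],
  [1,[-27,0,-40],0],
  [1,[-27,0,-40],0],
  [1,[-27,0,-40],0],
  [1,[-27,0,-40],0],
  [1,[-27,0,-40],0],
])

```text
time: 6.45
tool_pos: [0.461, -0.104, 0.3291]
orientation: [0.707, -0.707, 0.013, -0.013]
contact_force: [0.6, -0.2, -0.6]
gripper_width: 0.998
```

move_arm([
  [1,[-27,20,-40],0],
  [1,[-27,30,-40],0],
  [1,[0,20,0],0],
  [1,[0,0,0],0],
  [1,[0,0,0],0],
])

```text
time: 7.08
tool_pos: [0.4062, -0.1802, 0.26]
orientation: [-0.707, 0.707, -0.012, 0.013]
contact_force: [0.0, -0.5, -0.3]
gripper_width: 0.996
```

```bash
python3 - <<'E'
from h import *
p,R,s=pose();print(p,"\n",R.round(3),s["contact_force"])
d=snapshot("wrist");np.savez("w2.npz",**d);save(d,"w2")
P=cloud(d);Q=P.reshape(-1,3)
L=Q[(Q[:,0]>.33)&(Q[:,0]<.54)&(abs(Q[:,1]+.18)<.07)]
for lo,hi in((.004,.009),(.012,.018),(.084,.095)):
    m=L[(L[:,2]>lo)&(L[:,2]<hi)];print(lo,len(m),cv2.minAreaRect(m[:,:2].astype('f4')),np.percentile(m,[1,99],axis=0).round(4).tolist())
E
```

```text
[ 0.40616131 -0.18024537  0.25999576] 
 [[ 0.999  0.001  0.034]
 [-0.034 -0.     0.999]
 [ 0.001 -1.    -0.   ]] [ 0.02555915 -0.46185534 -0.26573858]
0.004 3929 ((0.4254726767539978, -0.18191885948181152), (0.0700298398733139, 0.11796361953020096), 89.11774444580078) [[0.3699, -0.2164, 0.0045], [0.482, -0.1476, 0.0083]]
0.012 62 ((0.42295169830322266, -0.18661636114120483), (0.11620056629180908, 0.03863809257745743), 4.493550777435303) [[0.3662, -0.207, 0.0121], [0.4794, -0.1634, 0.0178]]
0.084 958 ((0.4569231867790222, -0.18308505415916443), (0.05555707588791847, 0.039498381316661835), 0.8496950268745422) [[0.4298, -0.2014, 0.0845], [0.4841, -0.1642, 0.0918]]
```

View pics/w2.png

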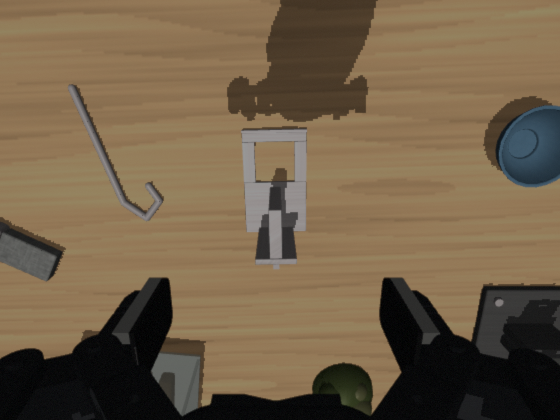

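```bash
python3 - <<'E'
from h import *
d=dict(np.load("w2.npz"));Q=cloud(d).reshape(-1,3)
L=Q[(Q[:,0]>.33)&(Q[:,0]<.54)&(abs(Q[:,1]+.18)<.07)]
f=L[(L[:,2]>.085)&(L[:,2]<.095)];fx=f[(f[:,0]<.474)]
b=[(x,fx[abs(fx[:,0]-x)<.003]) for x in np.arange(.432,.472,.005)]
b=np.array([(x,(q[:,1].min()+q[:,1].max())/2,np.ptp(q[:,1])) for x,q in b]);print(b.round(4)[:, :].tolist(),"fin",np.polyfit(b[:,0]-.455,b[:,1],1),"z",np.median(f[:,2]))
s=L[(L[:,2]>.004)&(L[:,2]<.0085)]
e=np.array([(x,q[:,1].min(),q[:,1].max()) for x in np.arange(.38,.475,.006) for q in [s[abs(s[:,0]-x)<.003]]])
print("edges",np.polyfit(e[:,0],e[:,1],1),np.polyfit(e[:,0],e[:,2],1))
h=f[(f[:,0]>.474)]
e=np.array([(y,q[:,0].min(),q[:,0].max()) for y in np.arange(-.2,-.166,.004) for q in [h[abs(h[:,1]-y)<.002]] if len(q)]);print("heel rear",e.round(4).tolist(),np.polyfit(e[:,0],e[:,2],1),"fin x0",f[:,0].min())
E
```

```text
[[0.432, -0.182, 0.012], [0.437, -0.1818, 0.0112], [0.442, -0.182, 0.0112], [0.447, -0.1822, 0.0113], [0.452, -0.1823, 0.0113], [0.457, -0.1825, 0.0114], [0.462, -0.1826, 0.0114], [0.467, -0.1828, 0.0114]] fin [-0.02715415 -0.18243569] z 0.09022319748429797
edges [-0.0133996  -0.21085873] [-0.01895895 -0.13949818]
heel rear [[-0.2, 0.4782, 0.4841], [-0.196, 0.4779, 0.4841], [-0.192, 0.4778, 0.4848], [-0.188, 0.4744, 0.4836], [-0.184, 0.4741, 0.4835], [-0.18, 0.4741, 0.4839], [-0.176, 0.4742, 0.484], [-0.172, 0.4785, 0.4839], [-0.168, 0.4786, 0.4841]] [-0.00894853  0.48235965] fin x0 0.42911840879466906
```

move_arm([
  [1,[0,0,0],-0.8],
  [1,[24,0,-0.6],0],
  [1,[24,20,-0.6],0],
  [1,[0,40,0],0],
  [1,[0,50,0],0],
  [1,[0,50,0],0],
  [1,[0,30,0],0],
  [1,[0,19,0],0],
])

```text
time: 8.12
tool_pos: [0.4531, -0.1822, 0.0488]
orientation: [0.707, -0.707, 0.008, -0.007]
contact_force: [-0.4, -0.7, 1.1]
gripper_width: 1.001
```

move_arm([
  [1,[0,0,0],0],
  [1,[0,0,0],0],
])

```text
time: 8.38
tool_pos: [0.4544, -0.1832, 0.0513]
orientation: [-0.707, 0.707, -0.007, 0.008]
contact_force: [0.0, -0.1, 0.4]
gripper_width: 0.997
```

move_arm([
  [0,[0,0,0.8],0],
  [0,[0,0,0],0],
  [0,[0,0,0],0],
  [0,[0,0,0],0],
  [0,[0,0,0],0],
  [0,[0,0,0],0],
  [0,[0,0,0],0],
  [0,[0,0,0],0],
])

```text
time: 9.38
tool_pos: [0.4533, -0.1822, 0.0505]
orientation: [-0.707, 0.707, -0.008, 0.008]
contact_force: [-0.5, 0.5, 3.0]
gripper_width: 0.136
```

move_arm([
  [0,[0,-2,0],0],
  [0,[0,-5,0],0],
  [0,[0,-15,0],0],
  [0,[0,0,0],0],
  [0,[0,0,0],0],
])

```text
time: 10.0
tool_pos: [0.4534, -0.1821, 0.0725]
orientation: [0.707, -0.707, 0.008, -0.008]
contact_force: [0.3, 0.5, -1.9]
gripper_width: 0.134
```

move_arm([
  [0,[0,-37,0],0],
  [0,[0,-38,0],0],
  [0,[0,-38,0],0],
  [0,[11,0,35],0],
  [0,[11,0,35],0],
  [0,[11,0,35],0],
  [0,[11,0,35],0],
  [0,[11,0,35],0],
])

```text
time: 11.0
tool_pos: [0.5119, -0.0073, 0.1848]
orientation: [-0.707, 0.707, -0.008, 0.008]
contact_force: [0.8, -0.7, -2.0]
gripper_width: 0.132
```

move_arm([
  [0,[11,0,35],0],
  [0,[11,0,35],0],
  [0,[11,0,35],0],
  [0,[4,0,36],0],
  [0,[0,0,0],1.1],
  [0,[0,0,0],0],
  [0,[0,0,0],0],
])

```text
time: 11.88
tool_pos: [0.5521, 0.1298, 0.1852]
orientation: [-0.707, 0.707, -0.016, 0.015]
contact_force: [0.8, -0.2, -1.4]
gripper_width: 0.135
```

```bash
python3 - <<'E'
from h import *
p,R,s=pose();print(p,"\n",R.round(4),s["contact_force"])
d=snapshot("wrist");np.savez("w3.npz",**d);save(d,"w3")
P=cloud(d);Q=P.reshape(-1,3)
st=Q[(Q[:,0]>.62)&(Q[:,0]<.634)&(Q[:,2]>.08)&(Q[:,2]<.228)&(abs(Q[:,1]-.13)<.03)]
if len(st): print("strip",len(st),st[:,1].min(),st[:,1].max(),np.median(st[:,0]))
T=(Q-p)@R   # tool coords
m=T[(abs(T[:,2])<.05)&(T[:,0]>-.15)&(T[:,0]<.06)&(T[:,1]>-.045)&(T[:,1]<.07)]
print("ledge pts tool",len(m))
sh=m[m[:,1]>.035];print("shelf/lip",np.percentile(sh,[1,50,99],axis=0).round(4).tolist())
top=m[(m[:,1]<-.03)];print("fin/heel top",np.percentile(top,[1,50,99],axis=0).round(4).tolist())
s2=sh[(sh[:,0]<-.03)];A=np.c_[s2[:,0],s2[:,2],np.ones(len(s2))];print("shelf plane y(x,z)",np.linalg.lstsq(A,s2[:,1],rcond=None)[0])
a=np.array([(x,q[:,2].min(),q[:,2].max()) for x in np.arange(-.07,-.03,.005) for q in [sh[abs(sh[:,0]-x)<.003]] if len(q)>3]);print(a.round(4).tolist())
b=cv2.resize(d["pixels"][100:350,170:390,::-1],None,fx=2.2,fy=2.2);cv2.imwrite("pics/w3c.png",b)
E
```

```text
[0.55210718 0.12975336 0.18522959] 
 [[ 9.99e-01 -2.00e-04  4.37e-02]
 [-4.37e-02 -1.10e-03  9.99e-01]
 [-2.00e-04 -1.00e+00 -1.10e-03]] [ 0.76669516 -0.20414943 -1.39167588]
ledge pts tool 27680
shelf/lip [[-0.0855, 0.039, -0.0346], [-0.029, 0.044, -0.0003], [0.0258, 0.0473, 0.0344]]
fin/heel top [[-0.0233, -0.0448, -0.0232], [-0.0069, -0.0397, -0.0001], [0.0263, -0.0303, 0.0228]]
shelf plane y(x,z) [0.03710724 0.00133041 0.04597504]
[[-0.07, -0.0352, 0.0348], [-0.065, -0.0352, 0.0348], [-0.06, -0.0352, 0.0349], [-0.055, -0.0353, 0.0348], [-0.05, -0.0353, 0.0349], [-0.045, -0.0351, 0.0349], [-0.04, -0.0351, 0.0349], [-0.035, -0.0352, 0.0348], [-0.03, -0.0352, 0.0348]]
```

View pics/w3c.png

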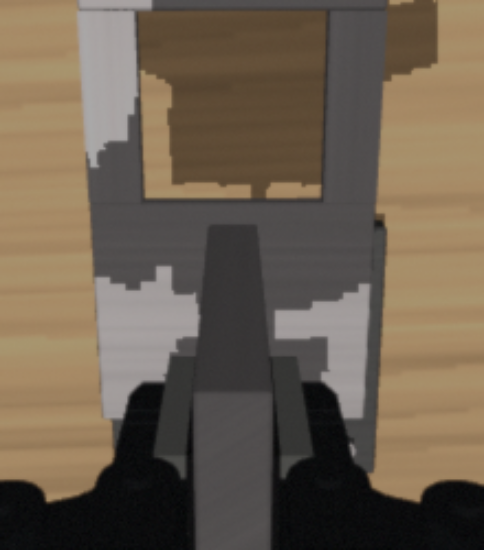

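```bash
python3 - <<'E'
from h import *
p,R,s=pose();d=dict(np.load("w3.npz"));Q=cloud(d).reshape(-1,3)
T=(Q-p)@R
s2=T[(abs(T[:,2])<.034)&(abs(T[:,2])>.012)&(T[:,0]>-.08)&(T[:,0]<-.03)&(T[:,1]>.03)&(T[:,1]<.07)]
A=np.c_[s2[:,0],s2[:,2],np.ones(len(s2))];c,r,_,_=np.linalg.lstsq(A,s2[:,1],rcond=None);print(len(s2),c,np.sqrt(r/len(s2)))
t=T[(abs(T[:,2])<.005)&(T[:,0]>-.025)&(T[:,0]<.0)&(T[:,1]<-.03)&(T[:,1]>-.05)];print(len(t),np.polyfit(t[:,0],t[:,1],1))
d2=dict(np.load("w2.npz"));print(R)
E
```

```text
5383 [0.00545168 0.00076345 0.04445878] [0.00096478]
2254 [-0.14654022 -0.04099754]
[[ 9.99043588e-01 -9.63620170e-05  4.37252764e-02]
 [-4.37253343e-02 -7.15448904e-04  9.99043334e-01]
 [-6.49866296e-05 -9.99999739e-01 -7.18978102e-04]]
```

move_arm([
  [0,[0,0,4.1],-0.5],
  [0,[0,0,0],0],
  [0,[0,0,0],0],
  [0,[0,0,0],0],
])

```text
time: 12.42
tool_pos: [0.5523, 0.1357, 0.1853]
orientation: [-0.707, 0.707, -0.011, 0.012]
contact_force: [0.1, 0.5, -1.8]
gripper_width: 0.136
```

```bash
python3 - <<'E'
from h import *
p,R,s=pose();print(p,R[1,0],s["contact_force"],"y target",.1311+(.6305-p[0])*.035)
E
```

```text
[0.55234021 0.13574956 0.1853362 ] -0.032486446588660296 [ 0.09250642  0.5015334  -1.7750707 ] y target 0.13383559265028108
```

move_arm([
  [0,[10,0,-1.9],0],
  [0,[8,0,0],0],
  [0,[0,0,0],0],
  [0,[0,0,0],0],
  [0,[0,0,0],0],
])

```text
time: 13.05
tool_pos: [0.57, 0.1335, 0.1852]
orientation: [0.707, -0.707, 0.012, -0.011]
contact_force: [0.0, -0.2, -1.4]
gripper_width: 0.135
```

```bash
python3 - <<'E'
from h import *
p,R,s=pose();print(p,R[1,0],s["contact_force"],"y target",.1311+(.6305-p[0])*.035)
E
```

```text
[0.57002741 0.13349539 0.18524738] -0.03224569600413007 [ 0.01102588 -0.15617548 -1.37609064] y target 0.1332165405311131
```

Aligned to within 0.3 mm. Feeding in slowly along x.

move_arm([
  [0,[6,0,-0.3],0],
  [0,[6,0,0],0],
  [0,[4,0,0],0],
  [0,[2,0,0],0],
  [0,[0,0,0],0],
  [0,[0,0,0],0],
])

```text
time: 13.8
tool_pos: [0.5881, 0.1326, 0.1853]
orientation: [0.707, -0.707, 0.012, -0.011]
contact_force: [-0.5, 0.4, -1.7]
gripper_width: 0.136
```

move_arm([
  [0,[3,0,0],0],
  [0,[3,0,0],0],
  [0,[2,0,0],0],
  [0,[0,0,0],0],
  [0,[0,0,0],0],
])

```text
time: 14.42
tool_pos: [0.5962, 0.1322, 0.1853]
orientation: [0.707, -0.707, 0.012, -0.011]
contact_force: [0.8, 0.2, -1.7]
gripper_width: 0.128
```

move_arm([
  [0,[2,0,0],0],
  [0,[1,0,0],0],
  [0,[1,0,0],0],
  [0,[0,0,0],0],
  [0,[0,0,0],0],
])

```text
time: 15.05
tool_pos: [0.5988, 0.1323, 0.1852]
orientation: [0.707, -0.707, 0.013, -0.01]
contact_force: [-4.9, -0.7, 1.0]
gripper_width: 0.136
```

move_arm([
  [0,[1,0,0],0],
  [0,[1,0,0],0],
  [0,[0,0,0],0],
  [0,[0,0,0],0],
])

```text
time: 15.55
tool_pos: [0.5987, 0.1323, 0.1853]
orientation: [0.707, -0.707, 0.014, -0.009]
contact_force: [-9.3, 0.1, 3.8]
gripper_width: 0.133
```

move_arm([
  [0,[-3.5,0,0],0],
  [0,[0,3,0],0],
  [0,[0,3,0],0],
  [0,[0,2,0],0],
  [0,[0,0,0],0],
  [0,[0,0,0],0],
])

```text
time: 16.3
tool_pos: [0.5989, 0.1323, 0.1794]
orientation: [0.707, -0.707, 0.011, -0.012]
contact_force: [-5.7, -0.2, 8.4]
gripper_width: 0.132
```

move_arm([
  [0,[0,2,0],0],
  [0,[0,2,0],0],
  [0,[0,0,0],0],
  [0,[0,0,0],0],
])

```text
time: 16.8
tool_pos: [0.5988, 0.1324, 0.1789]
orientation: [0.708, -0.706, 0.011, -0.012]
contact_force: [-11.3, -0.2, 21.5]
gripper_width: 0.131
```

```bash
python3 - <<'E'
from h import *
p,R,s=pose();print(p,s["contact_force"],s["wrist_torque"],R.round(4))
d=snapshot("wrist");np.savez("w4.npz",**d);e=snapshot("scene");np.savez("s4.npz",**e)
Q=cloud(d).reshape(-1,3);T=(Q-p)@R
m=T[(T[:,0]>.015)&(T[:,0]<.06)&(abs(T[:,2])<.03)&(T[:,1]>-.06)&(T[:,1]<.0)]
print(len(m));h=np.histogram2d(m[:,0],m[:,1],bins=[np.arange(.015,.06,.003),np.arange(-.06,.0,.006)])[0].astype(int);print(h)
a=cv2.resize(cv2.convertScaleAbs(e["pixels"][125:200,335:395,::-1],alpha=1.5),(480,600),interpolation=cv2.INTER_CUBIC)
b=cv2.resize(d["pixels"][200:420,190:370,::-1],(320,391));b=cv2.copyMakeBorder(b,0,209,0,0,cv2.BORDER_CONSTANT)
cv2.imwrite("pics/c4.png",np.hstack([a,b]))
E
```

```text
[0.59884525 0.13238546 0.1789427 ] [-11.30946231  -0.15785627  21.49920371] [-0.25802232  2.17312797 -0.19426881] [[ 0.9995  0.0026  0.0326]
 [-0.0326  0.0024  0.9995]
 [ 0.0025 -1.      0.0025]]
1225
[[  0   0   0 227   0   0   0   0   0]
 [  0   0   0 223   0   0   0   0   0]
 [  0   0   0 237   0   0   0   0   0]
 [  0   0   0 200 145 127  60   0   0]
 [  0   0   0   2   0   3   1   0   0]
 [  0   0   0   0   0   0   0   0   0]
 [  0   0   0   0   0   0   0   0   0]
 [  0   0   0   0   0   0   0   0   0]
 [  0   0   0   0   0   0   0   0   0]
 [  0   0   0   0   0   0   0   0   0]
 [  0   0   0   0   0   0   0   0   0]
 [  0   0   0   0   0   0   0   0   0]
 [  0   0   0   0   0   0   0   0   0]
 [  0   0   0   0   0   0   0   0   0]]
```

View pics/c4.png

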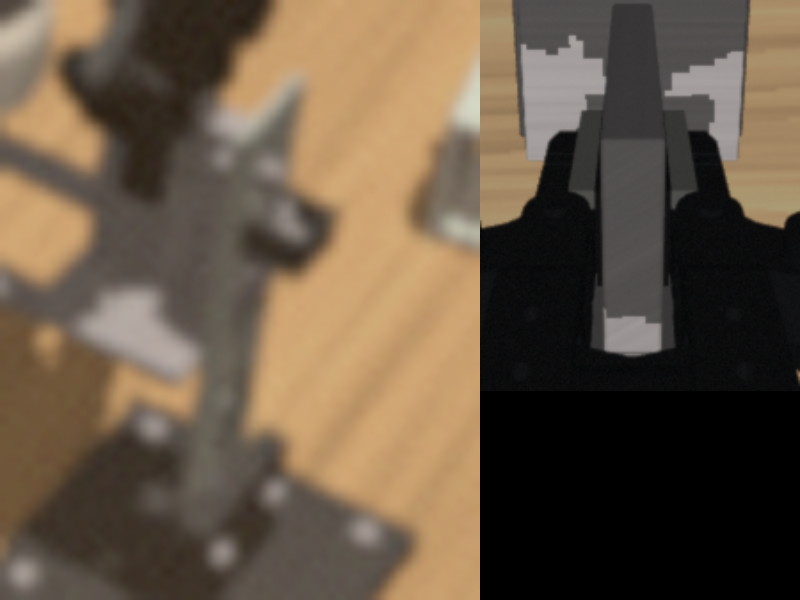

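move_arm([
  [0,[-1.5,1.5,0],0],
  [0,[0,0,0],0],
  [0,[0,0,0],0],
])

```text
time: 17.27
tool_pos: [0.5985, 0.1325, 0.178]
orientation: [0.708, -0.706, 0.01, -0.013]
contact_force: [-9.6, -1.0, 20.1]
gripper_width: 0.134
```

move_arm([
  [0,[-1,1.5,0],0],
  [0,[0,0,0],0],
  [0,[0,0,0],0],
])

```text
time: 17.65
tool_pos: [0.5965, 0.1327, 0.1704]
orientation: [0.707, -0.707, 0.011, -0.012]
contact_force: [-3.9, 0.8, 1.2]
gripper_width: 0.134
```

move_arm([
  [0,[2,0,0],0],
  [0,[0,2,0],0],
  [0,[0,0,0],0],
  [0,[0,0,0],0],
])

```text
time: 18.15
tool_pos: [0.597, 0.1326, 0.1675]
orientation: [0.707, -0.707, 0.013, -0.01]
contact_force: [-4.8, 1.3, 2.2]
gripper_width: 0.132
```

```bash
python3 - <<'E'
from h import *
p,R,s=pose();print(p,s["contact_force"],s["wrist_torque"],R.round(4))
d=snapshot("wrist");np.savez("w5.npz",**d)
Q=cloud(d).reshape(-1,3);T=(Q-p)@R
s2=T[(abs(T[:,2])<.034)&(abs(T[:,2])>.012)&(T[:,0]>-.08)&(T[:,0]<-.03)&(T[:,1]>.03)&(T[:,1]<.07)]
A=np.c_[s2[:,0],s2[:,2],np.ones(len(s2))];print(np.linalg.lstsq(A,s2[:,1],rcond=None)[0])
m=T[(T[:,0]>.0)&(T[:,0]<.045)&(abs(T[:,2])<.004)&(T[:,1]>-.05)&(T[:,1]<.0)];print(np.percentile(m,[1,50,99],axis=0))
E
```

```text
[0.59700398 0.13264849 0.16750141] [-4.77219756  1.30399842  2.15032686] [ 0.24013038  0.9858551  -0.00746356] [[ 9.995e-01 -3.500e-03  3.190e-02]
 [-3.190e-02  2.000e-04  9.995e-01]
 [-3.500e-03 -1.000e+00  1.000e-04]]
[0.00413958 0.00086023 0.04431522]
[[ 0.00019802 -0.04099049 -0.00393125]
 [ 0.01208595 -0.03985653 -0.00014982]
 [ 0.02619913 -0.03866749  0.0039025 ]]
```

move_arm([
  [0,[1,2,0],0],
  [0,[0,0,0],0],
  [0,[0,0,0],0],
])

```text
time: 18.58
tool_pos: [0.5975, 0.1327, 0.1669]
orientation: [0.707, -0.707, 0.013, -0.01]
contact_force: [-7.7, 0.7, 7.9]
gripper_width: 0.133
```

move_arm([
  [0,[1,2,0],0],
  [0,[0,0,0],0],
  [0,[0,0,0],0],
])

```text
time: 18.95
tool_pos: [0.5981, 0.1327, 0.1666]
orientation: [0.707, -0.707, 0.013, -0.01]
contact_force: [-12.3, 0.2, 15.6]
gripper_width: 0.13
```

move_arm([
  [0,[1,2,0],0],
  [0,[0,0,0],0],
  [0,[0,0,0],0],
])

```text
time: 19.32
tool_pos: [0.5984, 0.1327, 0.1664]
orientation: [0.708, -0.706, 0.013, -0.009]
contact_force: [-18.1, -0.1, 22.4]
gripper_width: 0.132
```

move_arm([
  [0,[0,1.5,0],0],
  [0,[0,0,0],0],
  [0,[0,0,0],0],
])

```text
time: 19.7
tool_pos: [0.5986, 0.1328, 0.1661]
orientation: [0.708, -0.706, 0.013, -0.01]
contact_force: [-19.5, -1.0, 26.8]
gripper_width: 0.13
```

move_arm([
  [0,[-2,-3,0],0],
  [0,[-1.5,-3,0],0],
  [0,[0,0,0],0],
  [0,[0,0,0],0],
])

```text
time: 20.2
tool_pos: [0.5983, 0.1326, 0.167]
orientation: [0.707, -0.707, 0.011, -0.012]
contact_force: [-3.2, 0.8, 4.2]
gripper_width: 0.131
```

move_arm([
  [0,[0,-2,0],0],
  [0,[0,0,0],0],
  [0,[0,0,0],0],
])

```text
time: 20.58
tool_pos: [0.5976, 0.1325, 0.1679]
orientation: [-0.707, 0.707, -0.012, 0.011]
contact_force: [0.3, 1.0, -2.9]
gripper_width: 0.131
```

move_arm([
  [0.3,[0,0,0],0],
  [0.6,[0,0,0],0],
  [0.6,[0,0,0],0],
  [0.6,[0,0,0],0],
  [0.6,[0,0,0],0],
])

```text
time: 21.2
tool_pos: [0.5978, 0.1322, 0.1689]
orientation: [-0.707, 0.707, -0.011, 0.012]
contact_force: [0.3, -0.4, 0.0]
gripper_width: 0.599
```

move_arm([
  [0.6,[0,-10,0],0],
  [0.6,[0,-30,0],0],
  [0.6,[0,-45,0],0],
  [0.6,[0,-45,0],0],
  [0.6,[-40,0,0],0],
  [0.6,[-20,0,0],0],
  [0.6,[0,0,0],0],
  [0.6,[0,0,0],0],
])

```text
time: 22.2
tool_pos: [0.5385, 0.134, 0.2993]
orientation: [0.707, -0.707, 0.011, -0.012]
contact_force: [-0.1, 0.0, 0.3]
gripper_width: 0.603
```

```bash
python3 - <<'E'
from h import *
p,R,s=pose();print(p,s["contact_force"])
d=snapshot("wrist");np.savez("w6.npz",**d);e=snapshot("scene");np.savez("s6.npz",**e)
Q=cloud(d).reshape(-1,3)
Q=Q[(Q[:,0]>.48)&(Q[:,0]<.66)&(abs(Q[:,1]-.133)<.045)]
sh=Q[(Q[:,2]>.105)&(Q[:,2]<.14)&(Q[:,0]<.625)&(Q[:,0]>.525)]
A=np.c_[sh[:,:2]-[.63,.131],np.ones(len(sh))];print("shelf top plane",np.linalg.lstsq(A,sh[:,2],rcond=None)[0],len(sh),np.median(sh[:,2]))
t=Q[(Q[:,2]>.19)&(Q[:,2]<.222)&(Q[:,0]<.629)&(Q[:,0]>.57)];print("fin/heel top z",np.median(t[:,2]),np.percentile(t,[1,99],axis=0).round(4).tolist(),np.polyfit(t[abs(t[:,1]-.133)<.006][:,0],t[abs(t[:,1]-.133)<.006][:,2],1))
tp=Q[(Q[:,2]>.226)];print("strip top",np.percentile(tp,[1,50,99],axis=0).round(4).tolist())
a=cv2.resize(cv2.convertScaleAbs(e["pixels"][125:200,335:395,::-1],alpha=1.5),(400,500),interpolation=cv2.INTER_CUBIC)
b=cv2.resize(d["pixels"][100:420,190:390,::-1],(312,500))
cv2.imwrite("pics/c6.png",np.hstack([a,b]))
E
```

```text
[0.53845974 0.13401608 0.29928446] [-0.05404327  0.02284038  0.31590654]
shelf top plane [ 0.05461483 -0.00377992  0.12457885] 4887 0.12160817727296208
fin/heel top z 0.20588981097282139 [[0.572, 0.1127, 0.1906], [0.6267, 0.1509, 0.2082]] [0.08792181 0.15283604]
strip top [[0.52, 0.0885, 0.2303], [0.5274, 0.13, 0.3579], [0.6314, 0.177, 0.3856]]
```

View pics/c6.png

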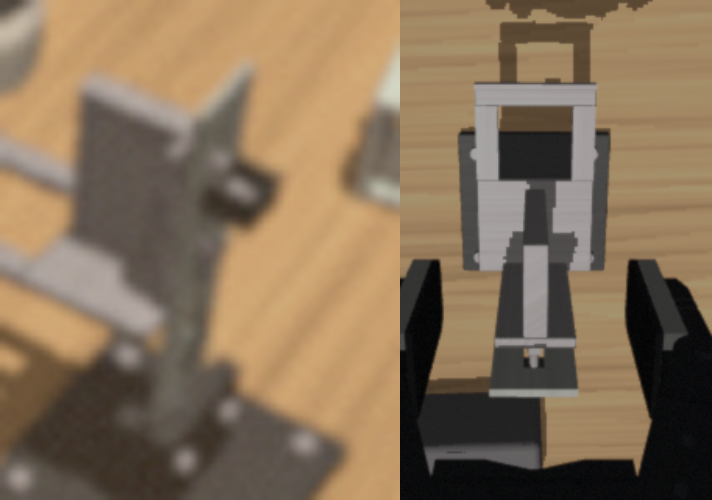

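```bash
python3 - <<'E'
from h import *
d=dict(np.load("w6.npz"));Q=cloud(d).reshape(-1,3)
Q=Q[(Q[:,0]>.48)&(Q[:,0]<.66)&(abs(Q[:,1]-.133)<.045)]
for x in np.arange(.515,.625,.01):
    m=Q[(abs(Q[:,0]-x)<.003)&(abs(Q[:,1]-.134)>.022)&(abs(Q[:,1]-.134)<.033)&(Q[:,2]>.1)&(Q[:,2]<.15)]
    f=Q[(abs(Q[:,0]-x)<.003)&(abs(Q[:,1]-.133)<.005)&(Q[:,2]>.195)&(Q[:,2]<.222)]
    print(round(x,3),len(m),np.median(m[:,2]).round(4) if len(m) else '',len(f),np.median(f[:,2]).round(4) if len(f) else '')
h=Q[(Q[:,2]>.2)&(Q[:,2]<.212)&(abs(Q[:,1]-.132)>.009)&(abs(Q[:,1]-.132)<.018)&(Q[:,0]<.633)];print("heel top x",np.percentile(h[:,0],[1,50,99]),np.median(h[:,2]))
s=Q[(Q[:,2]>.215)&(Q[:,2]<.236)&(Q[:,0]>.62)];print("strip x",np.percentile(s,[1,50,99],axis=0))
E
```

```text
0.515 148 0.1205 0 
0.525 161 0.1194 0 
0.535 151 0.1199 0 
0.545 153 0.12 0 
0.555 148 0.1205 0 
0.565 143 0.1209 0 
0.575 140 0.1213 171 0.2047
0.585 133 0.1216 101 0.2058
0.595 138 0.122 104 0.2062
0.605 127 0.1223 97 0.2063
0.615 129 0.1226 97 0.2068
heel top x [0.62016687 0.62539575 0.63188676] 0.20661531565885782
strip x [[0.62933709 0.11128337 0.21527495]
 [0.63079275 0.13071428 0.22654805]
 [0.63464538 0.15038623 0.23264143]]
```

The ledge hangs with its heel top at 0.2067 m, which is exactly the home height, and droops about 2°, within the claw play. I'll retreat and check once more that it stays.

move_arm([
  [0.6,[-20,-20,0],0],
  [0.6,[0,0,0],0],
  [0.6,[0,0,0],0],
  [0.6,[0,0,0],0],
  [0.6,[0,0,0],0],
  [0.6,[0,0,0],0],
  [0.6,[0,0,0],0],
  [0.6,[0,0,0],0],
])

```text
time: 23.3
tool_pos: [0.5178, 0.1348, 0.3188]
orientation: [0.707, -0.707, 0.011, -0.011]
contact_force: [-0.4, 0.4, -0.0]
gripper_width: 0.605
```

```bash
python3 - <<'E'
from h import *
p,R,s=pose();print(p,s["contact_force"],s["time"])
d=snapshot("wrist");Q=cloud(d).reshape(-1,3)
m=Q[(Q[:,0]>.525)&(Q[:,0]<.62)&(abs(Q[:,1]-.134)>.022)&(abs(Q[:,1]-.134)<.033)&(Q[:,2]>.1)&(Q[:,2]<.15)]
print("shelf",np.polyfit(m[:,0]-.63,m[:,2],1), "across",np.polyfit(m[:,1],m[:,2],1)[0])
h=Q[(Q[:,2]>.2)&(Q[:,2]<.212)&(abs(Q[:,1]-.132)>.009)&(abs(Q[:,1]-.132)<.018)&(Q[:,0]<.633)&(Q[:,0]>.61)];print("heel top z",np.median(h[:,2]))
e=snapshot("scene");o=dict(np.load("scene.npz"))
df=cv2.absdiff(e["pixels"],o["pixels"]).max(2);print("changed",[(n,int((df[b[1]:b[1]+b[3],b[0]:b[0]+b[2]]>40).sum())) for n,b in dict(dish=(265,155,35,28),rock=(330,248,38,34),tub=(318,110,28,30),keeper=(238,288,92,95),pip=(385,120,62,45),hook=(150,265,70,28),brush=(115,318,92,48)).items()])
E
```

```text
[0.51777309 0.13481796 0.31881553] [-0.40687154  0.36626535 -0.0401201 ] 23.3
shelf [0.0372603  0.12327481] across -0.004227644508640408
heel top z 0.2065735871846914
changed [('dish', 151), ('rock', 0), ('tub', 0), ('keeper', 0), ('pip', 0), ('hook', 0), ('brush', 0)]
```

```bash
python3 -c "
from h import *
print(close_job())"
```

```text
the job is handed in; nothing more can be done
None
```

The ledge is hung on the slotted upright with both claws in the top two slots, pressed home and released. I handed the job in at about 23 s.

**How it went:**
- I found the post and ledge with the wrist camera, then touched the strip's top edge with the shut fingers. It sits 0.2317 m above the plank.
- I gripped the fin, fed the claws straight in until the heel met the strip, and pressed down. The ledge dropped past the catch at about 20 N. It then stopped firmly within 1 mm of the computed home height, and I pressed on to about 27 N to be sure.

**Last checks:**
- **Lock:** before I let go, the tongue no longer pushed the tool up. More than a second after release, the heel top was still at 0.2066 m (home is 0.2067 m), with no 6 mm pop-up. I could not see the catch itself.
- **Level:** sideways it is level within 0.3°. Front to back it droops about 2° toward the far end, which matches the play of the claws in the slots, so I left it.
- **Other things:** the scene picture showed no change at the rock, tub, keeper, pipettes, hook or brush. The pixels around the dish did change. I put that down to the arm or its shadow, since nothing came low near it, but did not confirm it.
- **Robot:** it is clear of everything and reads about zero force.

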